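Fetch a jar from under a flush hatch

TASK

Flip up the recessed ring pull in the green cover of the plywood locker and raise the cover by it until it stands upright or farther back. Then take out the black-capped jar of red tiles and stand it upright, wholly on the olive sample board that lies beside the locker, setting it down without dropping it. Leave the cover open and the other jar standing in the locker, and do not tip or shift the dish of tiles, the glue pot or the tape roll.

Things in the scene. Friction and masses are not known exactly. Their poses are not given: they have to be found in the camera images.
- locker: Fixed plywood locker, 240 (x) x 216 (y) x 102 mm high, with a flush green cover. Origin: centre of its underside; z up, +x points to the hinge side (within 0.3 rad of world +x, away from the robot). Walls 12 mm; well 216 x 192 mm, floor 8 mm above the desk. The two jars stand in it at about x = -30 mm, one at y = +50 and one at y = -50 mm.
- hatch_hinge (a point): Fixed point on the cover's hinge line, in the middle of the rear edge, locker frame (107, 0, 102) mm, level with the cover's top. The hinge line runs along the locker's y.
- hatch (a joint): Hinge of the green cover, rad: 0 = shut and flush, 1.57 = upright, stop at 1.75. Cover 212 x 188 x 12 mm, 0.35 kg; it reaches 212 mm from the hinge towards the robot; its free edge swings up and away from the robot. Friction hinge (0.5 N m): the cover stays where it is left; raising it by the ring takes about 6 N.
- ring (a joint): Hinge of the ring pull on the cover, rad: 0 = folded down into its pan, pointing towards the cover's hinge; 1.57 = square to the cover; stop at 2.7, leaning to the cover's free edge. Slightly stiff (0.03 N m): it stays where it is put. It starts between 0 and 0.1.
- ring_pivot (a point): Point on the cover, middle of the ring pull's pivot line, which runs along the locker's y: 187 mm from the hinge line, 25 mm from the cover's free edge and 7 mm below the cover's top face. Moves with the cover.
- ring_bar (a point): Middle of the cross bar of the D-shaped metal ring pull: round bar 7 mm thick along the locker's y, 46 mm from the pivot line; ring 45 mm wide inside. Folded, the bar's axis is 7 mm below the cover's top, in a steel pan 93 (x) x 68 (y) x 22 mm deep with 36 mm free beyond the bar on the hinge side and 56 mm on the other side, so a finger fits on each side of the bar.
- red_jar: Small glass jar of red tiles with a black screw cap, 48 mm diameter, 59 mm high (grip below 55 mm), 0.13 kg, loose, upright in the well. Origin: centre of its underside, z up.
- gold_jar: Small glass jar of pale gold tiles with a white cap, 48 mm diameter, 66 mm high, loose, in the well beside the red one. Origin: centre of its underside, z up. Stays in the locker.
- board: Olive sample board, 150 (its x) x 100 (y) x 12 mm, fixed flat on the desk to the left or right of the locker. Origin: centre of its underside; its top is 12 mm higher.
- dish: Small dish of peach tiles, 102 mm diameter, 26 mm high, loose on the desk on the other side of the locker. Origin: centre of its underside. Leave alone.
- glue: White glue pot with blue cap, 66 mm diameter, 111 mm high, loose on the desk behind and to the left of the locker. Origin: centre of its underside. Leave alone.
- tape: Roll of beige tape lying flat, 83 mm diameter, 19 mm high, loose on the desk behind and to the right of the locker. Origin: centre of its underside. Leave alone.

How it is judged:
On the way, in this order (a step that is already met when the one before it is completed fails the run):
1. the ring pull is flipped up out of its pan (over 60 degrees) (value of joint ring above 1.05 rad), for 0.1 s.
2. the cover stands open (over 80 degrees) with the red jar still in the locker (value of joint hatch above 1.4 rad and x of red_jar in the frame of locker between -0.1 and 0.1 m and y of red_jar in the frame of locker between -0.09 and 0.09 m), for 0.2 s.
At the end, for the whole second after the job is handed in: The red jar stands upright (within 0.1 rad), at rest and released, on the board's top, its centre within 60 mm of the board's centre along the board's length and 35 mm across it; the cover is still open by more than 1.4 rad; the gold jar stands upright (within 0.1 rad) on the floor of the well (x of red_jar in the frame of board between -0.06 and 0.06 m and y of red_jar in the frame of board between -0.035 and 0.035 m and z of red_jar in the frame of board between 0.009 and 0.015 m and angle between each of red_jar, gold_jar's own z axis and vertical below 0.1 rad and linear speed of red_jar below 0.02 m/s and contact force between red_jar and the fingers below 0.1 N and value of joint hatch above 1.4 rad and x of gold_jar in the frame of locker between -0.1 and 0.1 m and y of gold_jar in the frame of locker between -0.09 and 0.09 m and z of gold_jar in the frame of locker between 0.004 and 0.012 m); the robot touches nothing.
It fails at once if the red jar is dropped (faster than 0.6 m/s while no finger touches it) (linear speed of red_jar above 0.6 m/s and contact force between red_jar and the fingers below 0.05 N).
It fails at once if the gold jar is tipped over or taken out (angle between gold_jar's own z axis and vertical above 0.6 rad or z of gold_jar in the frame of locker above 0.06 m).
It fails at once if the dish, glue pot or tape roll is shifted by more than 30 mm (distance of any of dish, glue, tape from where it was at the start of the episode above 0.03 m).
It fails at once if the glue pot or dish is tipped (angle between any of glue, dish's own z axis and vertical above 0.4 rad).
It also fails if it takes over 61 s, if anything falls off the work surface, if the arm or the gripper's body presses on something with over 40 N, if the wrist force passes 120 N, or if a joint passes its speed limit or range.

ROBOT

A 6-joint arm with a two-finger parallel gripper is mounted at the origin on a cart in front of the work surface, level with it; the furniture and walls round the work are solid. World frame = base frame: x ahead of the robot, y to its left, z up, the work surface at z = 0. Lengths are in m, angles in rad, forces in N, time in s.
With the tool pointing down it reaches from about 0.35 to 0.775 m from the base axis. Payload 5.5 kg.
Tool frame: the origin (TCP) lies midway between the tips of the shut fingers; the grasp point (between the pads) lies 19 mm behind it (env.hold_point_z is the distance from the TCP to the grasp point, in m); z points along the fingers, y is the line along which they close (so a half turn about z gives the same grasp; the last joint's range is limited). The gripper opens to 85 mm and grips with 20 to 120 N. Pads are 22 mm wide; open, the fingers measure 114 mm over their backs; the gripper's body (76 mm by 85 mm) begins 54 mm behind the grasp point. The pads swing forward as they close: fully open they stand 13 mm farther back than shut.
Start: joints at [1.179, 0.313, 0.046, 1.304, 0, 1.431], TCP at [0.143, 0.557, 0.201] pointing down, gripper open.
Joint ranges: [-2.76, 2.76], [-0.86, 1.69], [-1.03, 1.26], [-2.2, 2.34], [-1.47, 1.5], [-3.14, 3.14]. Speed limits (rad/s): [2.57, 2.57, 3.14, 3.14, 3.14, 3.14].

INTERFACE

Orientations are given as a unit quaternion [w, x, y, z].
In Python, from workcell import env, read_camera gives the robot as it stands. The module is installed in compiled form; this text tells all that it offers.
- The arm moves only by the tool carry_out, never from a script. Its argument "moves" is a list of rows, each an object of numbers: "tx", "ty", "tz": the shift along the world's x, y, z in cm; "wx", "wy", "wz": the turn, a rotation vector about the world's x, y, z in rad; "claw": the closure, from -1 (fully open) to 1 (shut). A call has 1 to 8 rows; each row shifts and turns the commanded pose from where the row before left it; what a row does not reach is not made up. A row lasts 1/8 s, in which the tool goes at most 62.5 mm and 10.7 degrees, less where a joint would pass 70% of its speed; a pose out of reach is approached as far as the arm can. A call is refused whole if a number of a shift passes 6.25 or a number of a turn 0.188, either way. A call with a gripper value outside its range is refused whole. The fingers move at their own pace and stop on an object; "newtons" is the grip in N (left out, the last holds). Time passes only in rows, so rows that do not move let the fingers close. It gives the time, the measured TCP pose, the force, the opening and the grip force at its end, in the units of the state.
- env.get_state(): the state, without advancing time (a new reading comes with each control period).
- read_camera(name): name is "scene" or "top" or "wrist"; returns a dict with "image" (420x560x3 uint8, blue, green, red), "z_map" (420x560 float32, m along the optical axis (not along the pixel's ray), 0 where there is no reading), "fx", "fy", "cx", "cy" (pixels), "k1" (the pictures are not rectified: a ray, as slopes to the right and down, at radius r is drawn at 1 + k1 r^2 times it, then the intrinsics apply), "camera_from_world" (4x4, takes a point from world to camera coordinates); the wrist camera has in their place "hand_eye" (4x4, takes a point from camera to tool coordinates, whose origin is the TCP and whose axes are the flange's). Camera axes: x right, y down, z forward; pixel columns grow to the right and rows downward; lengths in m; the calibration is good to about 2 mm. A picture is of the moment at which its call begins: read the wrist's pose just before it.
- env.hand_in(): hands the job in; it is judged then, once.
The state is a dict: "clock": time; "joint_pos": joint angles; "qvel": joint speeds; "tau": joint torques, N m; "tcp_pos": TCP position; "orientation": TCP orientation; "wrist_force": force on the tool from outside, world axes, zero at the start; "ft_torque": the same for the moment, N m; "finger_gap": finger opening in m; "grip_force": force on a finger pad.
Only numpy, scipy, OpenCV 4.12 (cv2) and the standard library are available. Lean on these libraries where they do the work, as an engineer would, in place of code of your own. Each camera call takes 0.05 s, during which the arm holds its last target. There are 200 camera calls.

## Working session

There is one attempt and no reset: what is moved stays moved. The work goes in short steps, Python scripts to look and compute and a tool call to move; the robot and the scene stay as the last step left them, time stands still between calls to the robot, and variables do not carry over. Pictures are saved under pics/ and viewed, at most 13 in all, crops included, and the job is handed in when it is done.

Besides the shell and the picture viewer there is one more tool, called after "Request:" by a JSON object that holds its "method" and its "body". carry_out: Moves the arm, as the interface text tells. Its arguments: {"type":"object","properties":{"moves":{"type":"array","items":{"type":"object","properties":{"tx":{"type":"number"},"ty":{"type":"number"},"tz":{"type":"number"},"wx":{"type":"number"},"wy":{"type":"number"},"wz":{"type":"number"},"claw":{"type":"number"}}}},"newtons":{"type":"number"}},"required":["moves"]}

```bash
mkdir -p pics
cat > h.py <<'E'
import numpy as np, cv2
from workcell import env, read_camera
def cam(n):
    c=read_camera(n); return c
def ray(c,u,v):
    x=(u-c['cx'])/c['fx']; y=(v-c['cy'])/c['fy']
    rd=np.hypot(x,y); r=rd
    for _ in range(20): r=rd/(1+c['k1']*r*r)
    s=np.where(rd>0,r/np.maximum(rd,1e-12),1)
    return np.stack([x*s,y*s,np.ones_like(x*s)],-1)
def cloud(c,M=None):
    v,u=np.mgrid[0:420,0:560].astype(float)
    P=ray(c,u,v)*c['z_map'][...,None]
    if M is None: M=np.linalg.inv(c['camera_from_world'])
    return P@M[:3,:3].T+M[:3,3]
def wristM(c,s):
    from scipy.spatial.transform import Rotation as R
    q=s['orientation']; T=np.eye(4); T[:3,:3]=R.from_quat([q[1],q[2],q[3],q[0]]).as_matrix(); T[:3,3]=s['tcp_pos']
    return T@c['hand_eye']
E
python3 - <<'E'
from h import *
c=cam('top'); d=cam('scene')
cv2.imwrite('pics/top.png',c['image']); cv2.imwrite('pics/scene.png',d['image'])
np.savez('top.npz',P=cloud(c),I=c['image']);np.savez('scene.npz',P=cloud(d),I=d['image'])
print(env.get_state(),env.hold_point_z)
E
```

```text
{'clock': 0.1, 'joint_pos': array([ 1.17940157e+00,  3.13947212e-01,  4.50969471e-02,  1.30362051e+00,
       -1.98380803e-05,  1.43123533e+00]), 'qvel': array([-0.00083475, -0.00195664,  0.00231549, -0.00047653, -0.00121129,
       -0.00090347]), 'tau': array([ 1.81105195e-03, -4.81727600e+01,  2.99243850e+01,  1.27681618e-02,
       -2.05829733e-04,  1.98505182e-05]), 'tcp_pos': array([0.14307485, 0.55638498, 0.19988741]), 'orientation': array([-2.10091604e-04,  1.25584352e-01,  9.92082592e-01, -8.10497383e-04]), 'wrist_force': array([-0.4499623 , -0.18347827, -0.23460628]), 'ft_torque': array([ 0.0161731 ,  0.01070082, -0.01680953]), 'grip_force': 0.0, 'finger_gap': 0.08523999026930805} 0.0187
```

View pics/top.png

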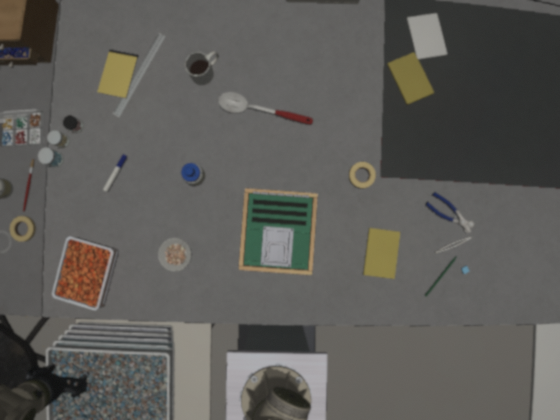

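View pics/scene.png

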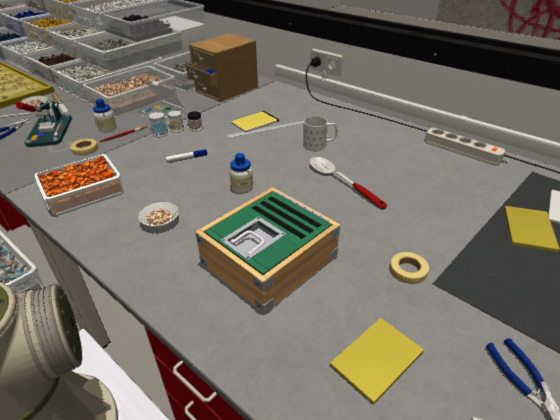

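The top view shows the locker at about (279,231), with the steel pan near (277,246). The olive board is to the right at (382,254), the dish at (174,254), the glue at (191,174) and the tape at (362,175). Next I'll measure them.

```bash
cat > m.py <<'E'
from h import *
t=np.load('top.npz');s=np.load('scene.npz')
P,I=t['P'],t['I']
hsv=cv2.cvtColor(I,cv2.COLOR_BGR2HSV)
Z=P[...,2]
print('desk z',np.median(Z[280:300,200:230]))
def rect(m,name,roi):
    k=np.zeros_like(m);u0,u1,v0,v1=roi;k[v0:v1,u0:u1]=m[v0:v1,u0:u1]
    q=P[k>0][:,:3]; (c,wh,a)=cv2.minAreaRect((q[:,:2]*1000).astype(np.float32))
    print(name,len(q),'c',np.round(c,1),'wh',np.round(wh,1),'a',round(a,2),'z',np.round(np.percentile(q[:,2],[5,50,95]),4)); return q
rect(((Z>0.09)&(Z<.115)).astype(np.uint8),'locker',(225,335,175,285))
g=((hsv[...,0]>60)&(hsv[...,0]<95)&(hsv[...,1]>100)).astype(np.uint8)
rect(g,'green',(225,335,175,285))
y=((hsv[...,0]>18)&(hsv[...,0]<35)&(hsv[...,1]>100)).astype(np.uint8)
rect(y,'board',(355,410,220,290)); 
for n,roi,zz in(('dish',(150,200,230,280),.012),('glue',(170,210,150,195),.03),('tape',(345,380,155,195),.01)): rect((Z>zz).astype(np.uint8),n,roi)
st=((hsv[...,1]<70)&(hsv[...,2]>70)).astype(np.uint8); rect(st,'pan',(255,300,222,270))
P,I=s['P'],s['I'];hsv=cv2.cvtColor(I,cv2.COLOR_BGR2HSV);Z=P[...,2]
rect((Z>0.09).astype(np.uint8)*(Z<.115),'locker_s',(190,345,180,300))
g=((hsv[...,0]>60)&(hsv[...,0]<95)&(hsv[...,1]>100)).astype(np.uint8)
rect(g,'green_s',(190,345,180,300))
y=((hsv[...,0]>18)&(hsv[...,0]<35)&(hsv[...,1]>100)).astype(np.uint8)
rect(y,'board_s',(325,430,315,400))
rect(((hsv[...,1]<70)&(hsv[...,2]>70)).astype(np.uint8)*(Z>.07).astype(np.uint8)*(Z<.104).astype(np.uint8),'pan_s',(215,290,210,260))
E
python3 m.py
```

```text
desk z 0.0003594306578613704
locker 5341 c [531.5   2.3] wh [217.7 242.5] a 86.86 z [0.0977 0.1024 0.1069]
green 271 c [533.8   3.4] wh [177.4 196.7] a 86.12 z [0.098  0.1022 0.1064]
board 1400 c [ 486.6 -183. ] wh [384.2 145.5] a 83.16 z [0.0078 0.0125 0.0172]
dish 696 c [464.2 188.8] wh [ 97.4 374.5] a 4.23 z [0.0132 0.0193 0.0289]
glue 398 c [612.8 157. ] wh [342.9  61.4] a 50.18 z [0.0417 0.0852 0.1127]
tape 377 c [ 620.9 -156.2] wh [ 96.3 362.1] a 45.1 z [0.0139 0.0192 0.0245]
pan 1358 c [ 4.854e+02 -4.000e-01] wh [129.2 125. ] a 86.65 z [0.0769 0.0986 0.1065]
locker_s 6895 c [531.4   3.5] wh [219.3 242.7] a 86.8 z [0.0957 0.1024 0.1046]
green_s 3093 c [ 367.  -231.6] wh [838.3 273.1] a 54.93 z [0.1004 0.1025 0.1043]
board_s 4121 c [ 281.5 -366. ] wh [577.5 140.1] a 12.34 z [0.009  0.012  0.0141]
pan_s 1134 c [489.4   6.8] wh [ 92.1 115.7] a 86.37 z [0.0792 0.0996 0.1037]
```

Request:
{"method": "carry_out", "body": {"moves": [{"tx":2.2,"ty":-3.45,"tz":0.3,"wz":-0.086,"claw":0.2},{"tx":2.2,"ty":-3.45,"tz":0.3,"wz":-0.086,"claw":0.2},{"tx":2.2,"ty":-3.45,"tz":0.3,"wz":-0.086,"claw":0.2},{"tx":2.2,"ty":-3.45,"tz":0.3,"wz":-0.086,"claw":0.2},{"tx":2.2,"ty":-3.45,"tz":0.3,"wz":-0.086,"claw":0.2},{"tx":2.2,"ty":-3.45,"tz":0.3,"wz":-0.086,"claw":0.2},{"tx":2.2,"ty":-3.45,"tz":0.3,"wz":-0.086,"claw":0.2},{"tx":2.2,"ty":-3.45,"tz":0.3,"wz":-0.086,"claw":0.2}], "newtons": 30}}

```text
invalid input at $.moves[0]: expected keys tx, ty, tz, wx, wy, wz, claw
```

Request:
{"method": "carry_out", "body": {"moves": [{"tx":2.2,"ty":-3.45,"wz":-0.086,"claw":0.2},{"tx":2.2,"ty":-3.45,"wz":-0.086,"claw":0.2},{"tx":2.2,"ty":-3.45,"wz":-0.086,"claw":0.2},{"tx":2.2,"ty":-3.45,"wz":-0.086,"claw":0.2},{"tx":2.2,"ty":-3.45,"wz":-0.086,"claw":0.2},{"tx":2.2,"ty":-3.45,"wz":-0.086,"claw":0.2},{"tx":2.2,"ty":-3.45,"wz":-0.086,"claw":0.2},{"tx":2.2,"ty":-3.45,"wz":-0.086,"claw":0.2}]}}

```text
invalid input at $.moves[0]: expected keys tx, ty, tz, wx, wy, wz, claw
```

```bash
cat >> h.py <<'E'
def st():
    from scipy.spatial.transform import Rotation as R
    s=env.get_state(); q=s['orientation']; m=R.from_quat([q[1],q[2],q[3],q[0]]).as_matrix()
    print(round(s['clock'],2),'tcp',np.round(s['tcp_pos'],4),'ty',np.round(m[:,1],3),'tz',np.round(m[:,2],3),'F',np.round(s['wrist_force'],1),'gap',round(s['finger_gap'],4),'gf',round(s['grip_force'],1),'q',np.round(s['joint_pos'],2)); return s
E
python3 - <<'E'
from h import *
s=st(); c=cam('wrist'); M=wristM(c,s); P=cloud(c,M); cv2.imwrite('pics/w1.png',c['image']); np.savez('w1.npz',P=P,I=c['image'])
for f in('top','scene'):
    d=np.load(f+'.npz');Q=d['P'];h=cv2.cvtColor(d['I'],cv2.COLOR_BGR2HSV)
    m=(h[...,0]>15)&(h[...,0]<38)&(h[...,1]>90)&(Q[...,2]>.004)&(Q[...,2]<.02)&(abs(Q[...,0]-.48)<.12)&(Q[...,1]<-.17)&(Q[...,1]>-.42)
    q=Q[m];print(f,m.sum(),cv2.minAreaRect((q[:,:2]*1000).astype(np.float32)))
v=P[...,2]
# bar: points between z .094 and .1 inside the pan
import sys
L=np.array([.5315,.0025]);a=-.0548
x=(P[...,0]-L[0])*np.cos(a)+(P[...,1]-L[1])*np.sin(a); y=-(P[...,0]-L[0])*np.sin(a)+(P[...,1]-L[1])*np.cos(a)
for x0 in range(-100,20,5):
    m=(abs(y)<.012)&(abs(x-x0/1000)<.0025)&(v>.05); 
    if m.sum(): print(x0,m.sum(),np.round(np.median(v[m]),4),np.round(v[m].max(),4))
E
```

```text
0.1 tcp [0.1431 0.5564 0.1999] ty [ 0.249  0.968 -0.002] tz [-0.001 -0.002 -1.   ] F [-0.4 -0.2 -0.2] gap 0.0852 gf 0.0 q [ 1.18  0.31  0.05  1.3  -0.    1.43]
top 1433 ((469.2938537597656, -325.5141296386719), (99.59992218017578, 147.33840942382812), 83.11148071289062)
scene 4055 ((468.1022644042969, -324.57318115234375), (100.77420806884766, 152.5408172607422), 83.27725982666016)
```

View pics/w1.png

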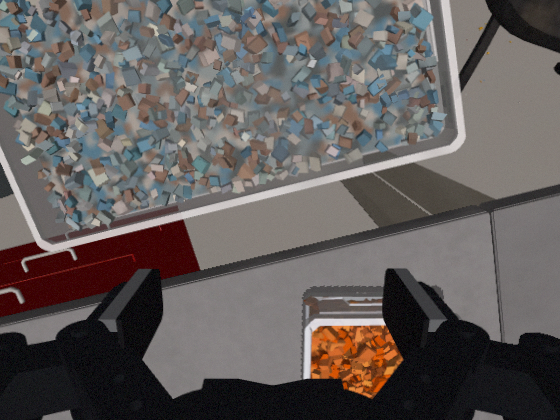

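The wrist view shows only the bins near the start pose, because the moves were refused: every key is required. The board is measured at about (0.469, -0.325). I'll resend the moves with all keys.

Request:
{"method": "carry_out", "body": {"moves": [{"tx":2.2,"ty":-3.45,"tz":0.3,"wx":0,"wy":0,"wz":-0.086,"claw":0.2},{"tx":2.2,"ty":-3.45,"tz":0.3,"wx":0,"wy":0,"wz":-0.086,"claw":0.2},{"tx":2.2,"ty":-3.45,"tz":0.3,"wx":0,"wy":0,"wz":-0.086,"claw":0.2},{"tx":2.2,"ty":-3.45,"tz":0.3,"wx":0,"wy":0,"wz":-0.086,"claw":0.2},{"tx":2.2,"ty":-3.45,"tz":0.3,"wx":0,"wy":0,"wz":-0.086,"claw":0.2},{"tx":2.2,"ty":-3.45,"tz":0.3,"wx":0,"wy":0,"wz":-0.086,"claw":0.2},{"tx":2.2,"ty":-3.45,"tz":0.3,"wx":0,"wy":0,"wz":-0.086,"claw":0.2},{"tx":2.2,"ty":-3.45,"tz":0.3,"wx":0,"wy":0,"wz":-0.086,"claw":0.2}], "newtons": 30}}

```text
clock: 1.15
tcp_pos: [0.3197, 0.2797, 0.2247]
orientation: [0.0, 0.454, 0.891, 0.0]
wrist_force: [1.0, -0.1, 0.5]
finger_gap: 0.0339
grip_force: 0.0
```

Request:
{"method": "carry_out", "body": {"moves": [{"tx":2.2,"ty":-3.45,"tz":0,"wx":0,"wy":0,"wz":-0.086,"claw":0.2},{"tx":2.2,"ty":-3.45,"tz":0,"wx":0,"wy":0,"wz":-0.086,"claw":0.2},{"tx":2.2,"ty":-3.45,"tz":0,"wx":0,"wy":0,"wz":-0.086,"claw":0.2},{"tx":2.2,"ty":-3.45,"tz":0,"wx":0,"wy":0,"wz":-0.086,"claw":0.2},{"tx":2.2,"ty":-3.45,"tz":0,"wx":0,"wy":0,"wz":-0.086,"claw":0.2},{"tx":2.2,"ty":-3.45,"tz":0,"wx":0,"wy":0,"wz":-0.086,"claw":0.2},{"tx":2.2,"ty":-3.45,"tz":0,"wx":0,"wy":0,"wz":-0.086,"claw":0.2},{"tx":2.2,"ty":-3.45,"tz":0,"wx":0,"wy":0,"wz":-0.086,"claw":0.2}]}}

```text
clock: 2.15
tcp_pos: [0.4957, 0.0037, 0.2245]
orientation: [-0.0, 0.728, 0.686, -0.0]
wrist_force: [0.4, -0.1, -0.0]
finger_gap: 0.0342
grip_force: 0.0
```

```bash
cat > w.py <<'E'
from h import *
s=st(); c=cam('wrist'); M=wristM(c,s); P=cloud(c,M); cv2.imwrite('pics/w2.png',c['image']); v=P[...,2]
L=np.array([.5315,.0028]);a=-.0548
x=(P[...,0]-L[0])*np.cos(a)+(P[...,1]-L[1])*np.sin(a); y=-(P[...,0]-L[0])*np.sin(a)+(P[...,1]-L[1])*np.cos(a)
print([(x0,int(m.sum()),round(float(np.median(v[m]))*1000,1)) for x0 in range(-100,20,4) for m in [(abs(y)<.012)&(abs(x-x0/1000)<.002)&(v>.05)] if m.sum()])
print([(y0,round(float(np.median(v[m]))*1000,1)) for y0 in range(-44,46,4) for m in [(abs(x+.055)<.01)&(abs(y-y0/1000)<.002)&(v>.05)] if m.sum()])
E
python3 w.py
```

```text
2.15 tcp [0.4957 0.0037 0.2245] ty [ 0.998 -0.06  -0.   ] tz [-0.  0. -1.] F [ 0.4 -0.1 -0. ] gap 0.0342 gf 0.0 q [-0.15  0.15 -0.1   1.32  0.    1.48]
[(-100, 139, 101.6), (-96, 138, 102.7), (-92, 640, 329.6), (-88, 1642, 327.7), (-84, 2804, 328.0), (-80, 3445, 324.6), (-76, 2316, 313.1), (-72, 1541, 310.4), (-68, 807, 308.9), (-64, 778, 283.9), (-60, 891, 301.6), (-56, 1210, 291.9), (-52, 1666, 286.1), (-48, 251, 327.5), (-44, 903, 333.9), (-40, 852, 334.5), (-36, 836, 334.8), (-32, 859, 334.4), (-28, 884, 334.3), (-24, 617, 331.2), (-20, 234, 80.9), (-16, 2070, 288.2), (-12, 1019, 297.4), (-8, 928, 298.9), (-4, 565, 300.2), (0, 1184, 309.7), (4, 2095, 311.6), (8, 2821, 318.1), (12, 3466, 328.5), (16, 2042, 328.1)]
[(-44, 102.5), (-40, 102.7), (-36, 97.6), (-32, 98.4), (-28, 99.2), (-24, 96.0), (-20, 79.8), (-16, 79.7), (-12, 270.3), (-8, 276.1), (-4, 275.6), (0, 276.9), (4, 276.9), (8, 301.1), (12, 325.3), (16, 335.8), (20, 80.1), (24, 99.4), (28, 96.5), (32, 101.0), (36, 102.6), (40, 102.7), (44, 102.0)]
```

View pics/w2.png

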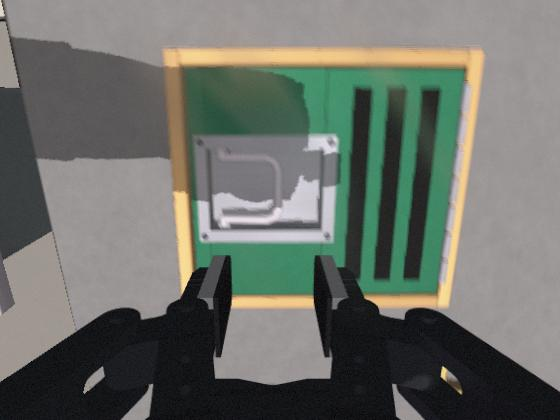

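The wrist view shows the folded ring with its bar at about (278,188), inside a pan spanning columns 210–322. That matches the model, with the fingers straddling the bar's x. I'll refine the bar's position with the finger pixels filtered out.

```bash
sed -i 's/(v>.05)/(v>.05)\&(v<.12)/' w.py; python3 w.py
```

```text
2.2 tcp [ 4.987e-01 -1.000e-04  2.241e-01] ty [ 0.998 -0.066  0.002] tz [ 0.002 -0.003 -1.   ] F [ 5.3 -3.4  0.8] gap 0.0341 gf 0.0 q [-0.16  0.16 -0.1   1.31 -0.    1.48]
[(-100, 140, 101.7), (-96, 138, 102.6), (-92, 139, 102.8), (-88, 282, 90.6), (-84, 130, 79.8), (-80, 126, 79.7), (-76, 124, 80.0), (-72, 122, 79.7), (-68, 126, 79.7), (-64, 125, 79.5), (-60, 125, 79.7), (-56, 125, 79.8), (-52, 122, 79.8), (-48, 131, 79.7), (-44, 123, 79.6), (-40, 122, 79.8), (-36, 136, 80.2), (-32, 145, 101.7), (-28, 115, 99.1), (-24, 138, 79.8), (-20, 111, 79.8), (-16, 137, 79.8), (-12, 134, 79.7), (-8, 112, 79.7), (-4, 136, 79.7), (0, 128, 79.7), (4, 225, 86.6), (8, 146, 102.9), (12, 142, 102.8), (16, 139, 102.0)]
[(-44, 102.6), (-40, 102.8), (-36, 97.9), (-28, 99.2), (-24, 81.4), (-20, 79.6), (-16, 79.7), (-12, 79.9), (-8, 79.6), (-4, 79.7), (0, 79.9), (4, 79.7), (8, 79.8), (12, 79.7), (16, 79.7), (20, 79.6), (24, 99.6), (28, 95.9), (32, 102.4), (36, 102.8), (40, 102.6), (44, 101.9)]
```

Request:
{"method": "carry_out", "body": {"moves": [{"tx":0.5,"ty":0,"tz":-2,"wx":0,"wy":0,"wz":0.007,"claw":0.2},{"tx":0,"ty":0,"tz":-2.5,"wx":0,"wy":0,"wz":0,"claw":0.2},{"tx":0,"ty":0,"tz":-2.5,"wx":0,"wy":0,"wz":0,"claw":0.2},{"tx":0,"ty":0,"tz":-2.5,"wx":0,"wy":0,"wz":0,"claw":0.2},{"tx":0,"ty":0,"tz":-1,"wx":0,"wy":0,"wz":0,"claw":0.2},{"tx":0,"ty":0,"tz":-0.5,"wx":0,"wy":0,"wz":0,"claw":0.2},{"tx":0,"ty":0,"tz":0,"wx":0,"wy":0,"wz":0,"claw":0.2},{"tx":0,"ty":0,"tz":0,"wx":0,"wy":0,"wz":0,"claw":0.2}]}}

```text
clock: 3.25
tcp_pos: [0.5009, 0.0048, 0.1156]
orientation: [0.001, 0.725, 0.689, 0.001]
wrist_force: [0.4, 0.8, 0.1]
finger_gap: 0.0341
grip_force: 0.0
```

Request:
{"method": "carry_out", "body": {"moves": [{"tx":0,"ty":0,"tz":-1,"wx":0,"wy":0,"wz":0,"claw":0.2},{"tx":0,"ty":0,"tz":-1,"wx":0,"wy":0,"wz":0,"claw":0.2},{"tx":0,"ty":0,"tz":-0.8,"wx":0,"wy":0,"wz":0,"claw":0.2},{"tx":0,"ty":0,"tz":0,"wx":0,"wy":0,"wz":0,"claw":0.2},{"tx":0,"ty":0,"tz":0,"wx":0,"wy":0,"wz":0,"claw":1},{"tx":0,"ty":0,"tz":0,"wx":0,"wy":0,"wz":0,"claw":1},{"tx":0,"ty":0,"tz":0,"wx":0,"wy":0,"wz":0,"claw":1},{"tx":0,"ty":0,"tz":0,"wx":0,"wy":0,"wz":0,"claw":1}], "newtons": 30}}

```text
clock: 4.25
tcp_pos: [0.5004, 0.0049, 0.0869]
orientation: [0.0, 0.725, 0.689, 0.0]
wrist_force: [0.8, 0.5, 0.3]
finger_gap: -0.0002
grip_force: 0.0
```

```bash
python3 w.py
python3 - <<'E'
from h import *
c=cam('scene'); cv2.imwrite('pics/s3.png',cv2.resize(c['image'][160:310,170:360],(760,600)))
E
```

```text
4.25 tcp [0.5004 0.0049 0.0869] ty [ 0.999 -0.05   0.   ] tz [ 0. -0. -1.] F [0.8 0.5 0.3] gap -0.0002 gf 0.0 q [-0.15  0.24 -0.35  0.99 -0.    1.47]
[(-100, 390, 101.8), (-96, 387, 102.7), (-92, 423, 102.8), (-88, 1097, 91.0), (-84, 344, 79.8), (-80, 337, 79.8), (-76, 338, 79.8), (-72, 338, 79.8), (-68, 342, 79.7), (-64, 346, 79.7), (-60, 339, 79.7), (-56, 336, 79.8), (-52, 339, 79.8), (-48, 344, 79.8), (-44, 334, 79.9), (-40, 332, 79.7), (-36, 209, 79.9), (-32, 189, 101.7), (-28, 210, 80.3), (-24, 277, 79.8), (-20, 336, 79.7), (-16, 341, 79.7), (-12, 337, 79.7), (-8, 345, 79.8), (-4, 334, 79.8), (0, 340, 79.7), (4, 826, 90.6), (8, 426, 102.8), (12, 435, 102.9), (16, 393, 101.9)]
[(-36, 92.0), (-32, 79.8), (-28, 80.3), (-24, 96.5), (-20, 79.7), (-16, 79.7), (-12, 79.8), (-8, 79.8), (-4, 79.8), (0, 79.8), (4, 79.9), (8, 79.7), (12, 79.8), (16, 79.8), (20, 98.0), (24, 99.3), (28, 98.1), (32, 102.5), (36, 102.7), (40, 102.7), (44, 102.0)]
```

View pics/s3.png

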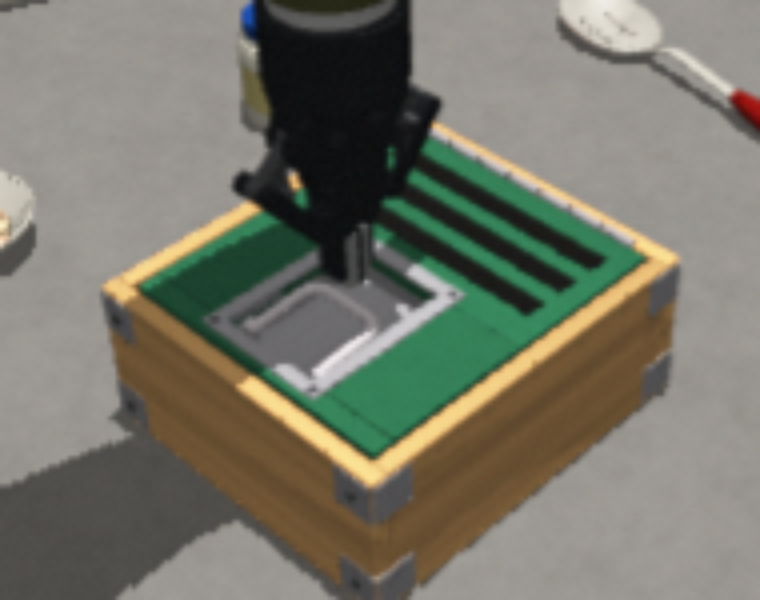

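View pics/w2.png

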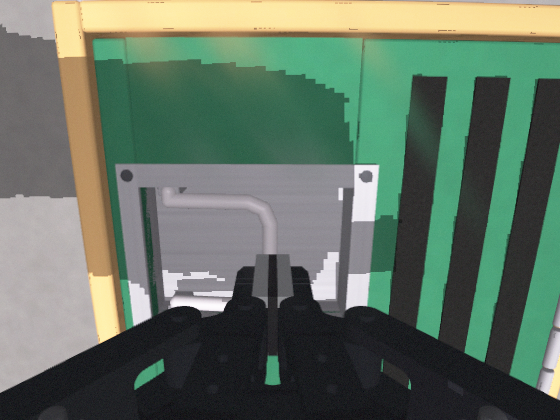

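The crop shows the shut fingers near the bar, with their tips at about (345,280), but not around it. In the wrist view the tips are at about (272,278) and the bar at column 270. I'll measure where the tips really are from depth.

Run:
```python
from h import *
s=st()
c=cam('scene');P=cloud(c); k=(P[...,2]>.085)&(np.hypot(P[...,0]-s['tcp_pos'][0],P[...,1]-s['tcp_pos'][1])<.03)&(c['image'].max(-1)<75)
q=P[k]; o=np.argsort(q[:,2])[:400:20]; print(np.round(q[o],4).tolist())
c=cam('wrist');P=cloud(c,np.array(c['hand_eye'])); k=(abs(P[...,0])<.03)&(abs(P[...,1])<.03)&(P[...,2]<.004)
q=P[k];o=np.argsort(-q[:,2])[:4000:250]; print(np.round(q[o],4).tolist())
W=cloud(c,wristM(c,s)); print(np.round(W[200:330:10,270],4).tolist())
```

```text
4.35 tcp [0.5003 0.0049 0.0868] ty [ 0.999 -0.05   0.   ] tz [ 0. -0. -1.] F [ 0.3 -0.   0.3] gap -0.0001 gf 0.0 q [-0.15  0.24 -0.35  0.99  0.    1.47]
[[0.493, 0.0012, 0.1208], [0.486, 0.0117, 0.128], [0.4953, -0.006, 0.1316], [0.5122, 0.0008, 0.1367], [0.4937, -0.0052, 0.1404], [0.4924, -0.0009, 0.1443], [0.4982, -0.0043, 0.148], [0.507, 0.0009, 0.1533], [0.501, -0.0024, 0.1612], [0.5224, -0.0083, 0.1648], [0.5001, -0.0037, 0.1677], [0.4877, 0.0072, 0.1695], [0.4848, 0.0129, 0.171], [0.4821, 0.0073, 0.1728], [0.5011, -0.0031, 0.1746], [0.4846, -0.0049, 0.1775], [0.5019, -0.0028, 0.1818], [0.4943, -0.0101, 0.1846], [0.4861, -0.0097, 0.1867], [0.4864, -0.0096, 0.1889]]
[[-0.024, -0.0284, -0.0082], [-0.028, -0.0232, -0.0118], [0.0283, -0.0161, -0.0126], [-0.0266, -0.0259, -0.0131], [0.0259, -0.0267, -0.0136], [0.0034, -0.0021, -0.0142], [0.0021, -0.0021, -0.0146], [0.0199, -0.0038, -0.0153], [0.0097, 0.0018, -0.0366], [0.0055, 0.0091, -0.0404], [0.0099, -0.0039, -0.0437], [0.0057, 0.0143, -0.0468], [0.0094, -0.003, -0.0495], [0.0095, 0.0038, -0.0521], [0.0089, -0.0008, -0.0547], [0.0098, 0.0061, -0.0572]]
[[0.501, 0.0257, 0.0797], [0.5012, 0.0266, 0.1004], [0.501, 0.023, 0.1035], [0.5007, 0.0179, 0.1023], [0.5005, 0.0132, 0.1023], [0.5002, 0.0082, 0.1018], [0.5007, 0.0146, 0.1273], [0.5007, 0.0149, 0.1368], [0.5007, 0.0143, 0.1434], [0.5008, 0.0144, 0.1506], [0.5008, 0.0134, 0.1552], [0.5005, 0.0092, 0.1542], [0.5004, 0.006, 0.1549]]
```

Request:
{"method": "carry_out", "body": {"moves": [{"tx":0,"ty":0,"tz":0.5,"wx":0,"wy":0,"wz":0,"claw":0.2},{"tx":0,"ty":0,"tz":0,"wx":0,"wy":0,"wz":0,"claw":0.2},{"tx":0,"ty":0,"tz":0,"wx":0,"wy":0,"wz":0,"claw":0.2},{"tx":0,"ty":0,"tz":0,"wx":0,"wy":0,"wz":0,"claw":0.2}]}}

```text
clock: 4.95
tcp_pos: [0.5002, 0.0049, 0.0917]
orientation: [-0.0, 0.725, 0.689, -0.0]
wrist_force: [0.7, 0.7, -0.5]
finger_gap: 0.034
grip_force: 0.0
```

```bash
cat > tip.py <<'E'
from h import *
s=st()
M=np.eye(4)
from scipy.spatial.transform import Rotation as R
q=s['orientation'];Rm=R.from_quat([q[1],q[2],q[3],q[0]]).as_matrix()
c=cam('scene');P=(cloud(c)-s['tcp_pos'])@Rm; d=cam('wrist');Q=cloud(d,np.array(d['hand_eye']))
for n,X,im in(('scene',P,c['image']),('wrist',Q,d['image'])):
    k=(abs(X[...,0])<.016)&(abs(X[...,1])<.05)&(im.max(-1)<110)&(X[...,2]<-.017)
    p=X[k]; 
    for sg in(-1,1):
        r=p[p[:,1]*sg>0]; r=r[np.argsort(-r[:,2])][:300]; print(n,sg,np.round(r[::40]*1000).astype(int).tolist())
E
python3 tip.py
```

```text
4.95 tcp [0.5002 0.0049 0.0917] ty [ 0.999 -0.05  -0.   ] tz [-0.  0. -1.] F [ 0.7  0.7 -0.5] gap 0.034 gf 0.0 q [-0.15  0.23 -0.34  1.    0.    1.47]
scene -1 [[-3, -23, -30], [-9, -24, -48], [-3, -33, -58], [-10, -21, -70], [-10, -45, -82], [-5, -34, -86], [-11, -26, -93], [1, -28, -100]]
scene 1 [[-8, 22, -33], [-8, 16, -45], [-7, 15, -56], [-10, 18, -67], [-12, 23, -76], [-2, 16, -82], [-9, 47, -87], [9, 47, -94]]
wrist -1 [[2, -16, -31], [-6, -16, -35], [9, -21, -36], [-5, -16, -37], [10, -20, -39], [9, -16, -39], [5, -28, -40], [5, -26, -41]]
wrist 1 [[3, 18, -31], [-7, 18, -35], [10, 19, -36], [10, 20, -38], [2, 18, -39], [-3, 18, -40], [6, 26, -40], [-6, 18, -41]]
```

Request:
{"method": "carry_out", "body": {"moves": [{"tx":0,"ty":0,"tz":-1,"wx":0,"wy":0,"wz":0,"claw":0.2},{"tx":0,"ty":0,"tz":-1,"wx":0,"wy":0,"wz":0,"claw":0.2},{"tx":0,"ty":0,"tz":-1,"wx":0,"wy":0,"wz":0,"claw":0.2},{"tx":0,"ty":0,"tz":0,"wx":0,"wy":0,"wz":0,"claw":0.2}]}}

```text
clock: 5.55
tcp_pos: [0.4991, 0.005, 0.0604]
orientation: [-0.001, 0.725, 0.689, -0.001]
wrist_force: [-0.1, -0.6, 0.3]
finger_gap: 0.0344
grip_force: 0.0
```

```bash
python3 tip.py
```

```text
5.55 tcp [0.4991 0.005  0.0604] ty [ 0.999 -0.05  -0.002] tz [-0.002  0.    -1.   ] F [-0.1 -0.6  0.3] gap 0.0344 gf 0.0 q [-0.15  0.26 -0.39  0.93 -0.    1.47]
scene -1 [[2, -35, -18], [11, -42, -20], [3, -37, -21], [-3, -32, -45], [-6, -25, -57], [-6, -33, -72], [5, -24, -82], [-10, -46, -86]]
scene 1 [[13, 4, -18], [1, 6, -21], [7, 15, -35], [-2, 47, -42], [-3, 15, -47], [11, 17, -58], [1, 14, -70], [-8, 18, -79]]
wrist -1 [[-1, -18, -18], [-6, -16, -34], [-2, -16, -36], [-5, -16, -37], [5, -27, -38], [5, -26, -39], [10, -22, -40], [-3, -16, -41]]
wrist 1 [[2, 37, -18], [-2, 36, -20], [10, 37, -21], [0, 36, -23], [13, 37, -25], [6, 37, -26], [-4, 36, -28], [-4, 36, -30]]
```

Request:
{"method": "carry_out", "body": {"moves": [{"tx":0.1,"ty":0,"tz":-0.5,"wx":0,"wy":0,"wz":0,"claw":0.2},{"tx":0,"ty":0,"tz":0,"wx":0,"wy":0,"wz":0,"claw":0.2},{"tx":0,"ty":0,"tz":0,"wx":0,"wy":0,"wz":0,"claw":1},{"tx":0,"ty":0,"tz":0,"wx":0,"wy":0,"wz":0,"claw":1},{"tx":0,"ty":0,"tz":0,"wx":0,"wy":0,"wz":0,"claw":1},{"tx":0,"ty":0,"tz":0,"wx":0,"wy":0,"wz":0,"claw":1}], "newtons": 30}}

```text
clock: 6.4
tcp_pos: [0.4991, 0.0051, 0.0561]
orientation: [-0.001, 0.725, 0.689, -0.001]
wrist_force: [-4.9, -1.4, 0.2]
finger_gap: 0.0054
grip_force: 30.0
```

Request:
{"method": "carry_out", "body": {"moves": [{"tx":-0.1,"ty":0,"tz":0.3,"wx":0,"wy":0,"wz":0,"claw":1},{"tx":-0.1,"ty":0,"tz":0.3,"wx":0,"wy":0,"wz":0,"claw":1},{"tx":-0.1,"ty":0.01,"tz":0.4,"wx":0,"wy":0,"wz":0,"claw":1},{"tx":-0.2,"ty":0.01,"tz":0.45,"wx":0,"wy":0,"wz":0,"claw":1},{"tx":-0.15,"ty":0.01,"tz":0.4,"wx":0,"wy":0,"wz":0,"claw":1}]}}

```text
clock: 7.02
tcp_pos: [0.4952, 0.0052, 0.0756]
orientation: [0.0, 0.725, 0.689, 0.0]
wrist_force: [-3.9, 0.4, -3.2]
finger_gap: 0.0051
grip_force: 29.1
```

Request:
{"method": "carry_out", "body": {"moves": [{"tx":-0.5,"ty":0.03,"tz":0.75,"wx":0,"wy":0,"wz":0,"claw":1},{"tx":-0.66,"ty":0.04,"tz":0.64,"wx":0,"wy":0,"wz":0,"claw":1},{"tx":-0.77,"ty":0.04,"tz":0.5,"wx":0,"wy":0,"wz":0,"claw":1},{"tx":-0.86,"ty":0.05,"tz":0.33,"wx":0,"wy":0,"wz":0,"claw":1},{"tx":-0.8,"ty":0.05,"tz":0.12,"wx":0,"wy":0,"wz":0,"claw":1},{"tx":0,"ty":0,"tz":0,"wx":0,"wy":0,"wz":0,"claw":1}]}}

```text
clock: 7.78
tcp_pos: [0.4609, 0.007, 0.1014]
orientation: [0.003, 0.725, 0.689, 0.002]
wrist_force: [3.3, 0.6, 10.9]
finger_gap: 0.0057
grip_force: 30.7
```

Run:
```python
from h import *
st()
c=cam('scene'); cv2.imwrite('pics/s4.png',cv2.resize(c['image'][130:310,170:360],(630,600)))
```

```text
7.78 tcp [0.4609 0.007  0.1014] ty [ 0.999 -0.05   0.006] tz [ 0.006 -0.001 -1.   ] F [ 3.3  0.6 10.9] gap 0.0057 gf 30.7 q [-0.16  0.15 -0.42  1.    0.    1.46]
```

View pics/s4.png

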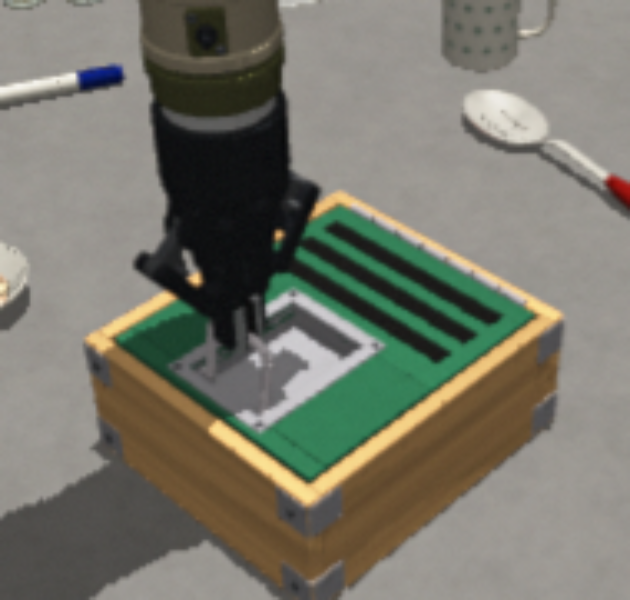

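The ring stands nearly upright in the fingers, with its arms at about (215,350) and (265,370). Now I'll lift the cover along its arc.

Request:
{"method": "carry_out", "body": {"moves": [{"tx":0.2,"ty":-0.01,"tz":1.0,"wx":0,"wy":0,"wz":0,"claw":1},{"tx":0.27,"ty":-0.01,"tz":1.0,"wx":0,"wy":0,"wz":0,"claw":1},{"tx":0.65,"ty":-0.04,"tz":1.7,"wx":0,"wy":0,"wz":0,"claw":1},{"tx":0.81,"ty":-0.04,"tz":1.62,"wx":0,"wy":0,"wz":0,"claw":1},{"tx":0.97,"ty":-0.05,"tz":1.54,"wx":0,"wy":0,"wz":0,"claw":1}]}}

```text
clock: 8.45
tcp_pos: [0.4841, 0.0059, 0.1665]
orientation: [-0.003, 0.725, 0.689, -0.003]
wrist_force: [-4.5, -1.6, -3.7]
finger_gap: 0.0052
grip_force: 29.3
```

Request:
{"method": "carry_out", "body": {"moves": [{"tx":1.12,"ty":-0.06,"tz":1.43,"wx":0,"wy":0,"wz":0,"claw":1},{"tx":1.25,"ty":-0.07,"tz":1.32,"wx":0,"wy":0,"wz":0,"claw":1},{"tx":1.38,"ty":-0.08,"tz":1.18,"wx":0,"wy":0,"wz":0,"claw":1},{"tx":1.5,"ty":-0.08,"tz":1.03,"wx":0,"wy":0,"wz":0,"claw":1},{"tx":1.58,"ty":-0.09,"tz":0.89,"wx":0,"wy":0,"wz":0,"claw":1},{"tx":1.67,"ty":-0.09,"tz":0.72,"wx":0,"wy":0,"wz":0,"claw":1}]}}

```text
clock: 9.2
tcp_pos: [0.5699, 0.0012, 0.2328]
orientation: [-0.002, 0.725, 0.689, -0.002]
wrist_force: [-6.4, -1.0, 2.0]
finger_gap: 0.0054
grip_force: 29.4
```

Request:
{"method": "carry_out", "body": {"moves": [{"tx":1.74,"ty":-0.1,"tz":0.55,"wx":0,"wy":0,"wz":0,"claw":1},{"tx":1.77,"ty":-0.1,"tz":0.37,"wx":0,"wy":0,"wz":0,"claw":1},{"tx":1.81,"ty":-0.1,"tz":0.2,"wx":0,"wy":0,"wz":0,"claw":1},{"tx":1.82,"ty":-0.1,"tz":0,"wx":0,"wy":0,"wz":0,"claw":1},{"tx":1.81,"ty":-0.1,"tz":-0.16,"wx":0,"wy":0,"wz":0,"claw":1},{"tx":1.78,"ty":-0.1,"tz":-0.35,"wx":0,"wy":0,"wz":0,"claw":1},{"tx":0.2,"ty":-0.01,"tz":0,"wx":0,"wy":0,"wz":0,"claw":1},{"tx":0,"ty":0,"tz":0,"wx":0,"wy":0,"wz":0,"claw":1}]}}

```text
clock: 10.2
tcp_pos: [0.6818, -0.0049, 0.2391]
orientation: [-0.0, 0.725, 0.689, -0.0]
wrist_force: [0.9, 0.9, 0.6]
finger_gap: 0.0049
grip_force: 29.6
```

Run:
```python
from h import *
st()
c=cam('scene'); cv2.imwrite('pics/s5.png',c['image']); P=cloud(c);h=cv2.cvtColor(c['image'],cv2.COLOR_BGR2HSV)
t=cam('top');T=cloud(t);cv2.imwrite('pics/t5.png',cv2.resize(t['image'][130:330,180:400],(660,600)));h2=cv2.cvtColor(t['image'],cv2.COLOR_BGR2HSV)
for Q,g in((P,h),(T,h2)):
    k=(Q[...,2]>.13)&(g[...,1]>60)&(g[...,0]>10)&(g[...,0]<95)&(abs(Q[...,1])<.11)&(Q[...,0]>.5); q=Q[k];x=(q[:,0]-.5315)*.9985-(q[:,1]-.0028)*.0548
    print(len(q)); 
    for z in np.arange(.12,.34,.02):
        m=abs(q[:,2]-z)<.01
        if m.sum()>5: print(round(z,2),m.sum(),np.round(np.percentile(x[m],[5,50,95]),4))
```

```text
10.2 tcp [ 0.6818 -0.0049  0.2391] ty [ 0.999 -0.05  -0.   ] tz [-0.  0. -1.] F [0.9 0.9 0.6] gap 0.0049 gf 29.6 q [-0.12  0.54  0.48  1.51 -0.    1.5 ]
5174
0.14 466 [0.0949 0.0968 0.0992]
0.16 477 [0.0953 0.0972 0.0998]
0.18 503 [0.0961 0.0979 0.1001]
0.2 354 [0.0966 0.0985 0.1018]
0.22 315 [0.0971 0.0991 0.1044]
0.24 346 [0.0978 0.0996 0.8746]
0.26 361 [0.0983 0.1003 0.8687]
0.28 392 [0.099  0.101  0.8734]
0.3 493 [0.0996 0.1016 0.1213]
0.32 347 [0.1005 0.1039 0.1118]
149
0.32 72 [0.1022 0.1072 0.1123]
```

View pics/s5.png

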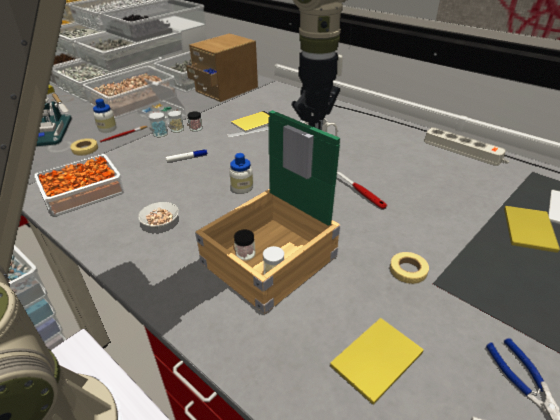

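The cover stands at about 1.60 rad. The black-capped jar is at (244,240) on the left side, and the white-capped one is at (273,258). I'll release the ring, rise, and locate the jars.

Request:
{"method": "carry_out", "body": {"moves": [{"tx":0,"ty":0,"tz":0,"wx":0,"wy":0,"wz":0,"claw":0.5},{"tx":0,"ty":0,"tz":0,"wx":0,"wy":0,"wz":0,"claw":0.5},{"tx":0,"ty":0,"tz":1,"wx":0,"wy":0,"wz":0,"claw":0.5},{"tx":0,"ty":0,"tz":2,"wx":0,"wy":0,"wz":0,"claw":0.5},{"tx":0,"ty":0,"tz":2,"wx":0,"wy":0,"wz":0,"claw":0.5},{"tx":0,"ty":0,"tz":2,"wx":0,"wy":0,"wz":0,"claw":0.5},{"tx":0,"ty":0,"tz":2,"wx":0,"wy":0,"wz":0,"claw":0.5},{"tx":0,"ty":0,"tz":0,"wx":0,"wy":0,"wz":0,"claw":0.5}]}}

```text
clock: 11.3
tcp_pos: [0.6828, -0.0051, 0.3312]
orientation: [0.001, 0.725, 0.689, 0.001]
wrist_force: [0.3, 0.1, 0.0]
finger_gap: 0.0212
grip_force: 0.0
```

```bash
cat > j.py <<'E'
from h import *
st()
L=np.array([.5315,.0028]);a=-.0548
for n in('scene','top'):
    c=cam(n);P=cloud(c);I=c['image']
    d=P[...,:2]-L; x=d[...,0]*np.cos(a)+d[...,1]*np.sin(a); y=-d[...,0]*np.sin(a)+d[...,1]*np.cos(a)
    for nm,zl in(('red',(.063,.071)),('gold',(.0715,.078))):
        k=(P[...,2]>zl[0])&(P[...,2]<zl[1])&(abs(x+.03)<.06)&((y>0) if nm=='red' else (y<0))&(abs(y)<.09)
        q=P[k][:,:2]*1000
        if k.sum()<10: print(n,nm,k.sum()); continue
        (cx,cy),r=cv2.minEnclosingCircle(q.astype(np.float32)); print(n,nm,k.sum(),'circ',round(cx,1),round(cy,1),'r',round(r,1),'med',np.round(np.median(q,0),1),'zmed',np.median(P[k][:,2]),'local',np.round([x[k].mean()*1000,y[k].mean()*1000],1))
    k=(x<.105)&(x>-.1)&(abs(y)<.09)&(P[...,2]>.14)&(P[...,2]<.3)
    if n=='scene': A=np.polyfit(P[k][:,2],x[k],1); print('hatch',1.5708+np.arctan(A[0]))
E
python3 j.py
```

```text
11.3 tcp [ 0.6828 -0.0051  0.3312] ty [ 0.999 -0.05   0.004] tz [ 0.004 -0.    -1.   ] F [0.3 0.1 0. ] gap 0.0212 gf 0.0 q [-0.12  0.59  0.79  1.77 -0.    1.5 ]
scene red 228 circ 505.0 55.6 r 23.4 med [503.3  54.4] zmed 0.06729602628580339 local [-30.9  50.2]
scene gold 256 circ 499.5 -39.6 r 24.8 med [497.9 -41.5] zmed 0.07430427563622483 local [-30.6 -45.7]
hatch 1.5494829404911628
top red 0
top gold 0
```

Request:
{"method": "carry_out", "body": {"moves": [{"tx":-2.2,"ty":0.75,"tz":0.3,"wx":0,"wy":0,"wz":0,"claw":0.5},{"tx":-2.2,"ty":0.75,"tz":0,"wx":0,"wy":0,"wz":0,"claw":0.5},{"tx":-2.2,"ty":0.75,"tz":0,"wx":0,"wy":0,"wz":0,"claw":0.5},{"tx":-2.2,"ty":0.75,"tz":0,"wx":0,"wy":0,"wz":0,"claw":0.5},{"tx":-2.2,"ty":0.75,"tz":0,"wx":0,"wy":0,"wz":0,"claw":0},{"tx":-2.2,"ty":0.75,"tz":0,"wx":0,"wy":0,"wz":0,"claw":-1},{"tx":-2.2,"ty":0.75,"tz":-2,"wx":0,"wy":0,"wz":0,"claw":-1},{"tx":-2.4,"ty":0.7,"tz":-3,"wx":0,"wy":0,"wz":0,"claw":-1}]}}

```text
clock: 12.4
tcp_pos: [0.5034, 0.0547, 0.281]
orientation: [0.0, 0.725, 0.689, 0.0]
wrist_force: [-0.1, 0.5, -0.1]
finger_gap: 0.0853
grip_force: 0.0
```

Request:
{"method": "carry_out", "body": {"moves": [{"tx":0,"ty":0,"tz":-4,"wx":0,"wy":0,"wz":0,"claw":-1},{"tx":0,"ty":0,"tz":-4,"wx":0,"wy":0,"wz":0,"claw":-1},{"tx":0,"ty":0,"tz":-4,"wx":0,"wy":0,"wz":0,"claw":-1},{"tx":0,"ty":0,"tz":-3,"wx":0,"wy":0,"wz":0,"claw":-1},{"tx":0,"ty":0,"tz":0,"wx":0,"wy":0,"wz":0,"claw":-1},{"tx":0,"ty":0,"tz":0,"wx":0,"wy":0,"wz":0,"claw":-1}]}}

```text
clock: 13.15
tcp_pos: [0.5043, 0.0545, 0.1327]
orientation: [0.0, 0.725, 0.689, 0.0]
wrist_force: [0.7, -0.4, 0.2]
finger_gap: 0.085
grip_force: 0.0
```

Run:
```python
from h import *
s=st(); c=cam('wrist'); cv2.imwrite('pics/w6.png',c['image'])
X=cloud(c,np.array(c['hand_eye'])); W=cloud(c,wristM(c,s))
k=(abs(X[...,0])<.016)&(abs(X[...,1])<.07)&(X[...,2]<-.02)&(c['image'].max(-1)<110)
for sg in(-1,1):
    p=X[k&(X[...,1]*sg>.03)]; p=p[np.argsort(-p[:,2])][:300]; print(sg,np.round(p[::40]*1000).astype(int).tolist())
k=(W[...,2]>.063)&(W[...,2]<.071)&(np.hypot(W[...,0]-.504,W[...,1]-.0545)<.04); q=W[k][:,:2]*1000
print(k.sum(),cv2.minEnclosingCircle(q.astype(np.float32)),np.median(q,0))
```

```text
13.15 tcp [0.5043 0.0545 0.1327] ty [ 0.999 -0.05   0.001] tz [ 0.001 -0.    -1.   ] F [ 0.7 -0.4  0.2] gap 0.085 gf 0.0 q [-0.05  0.21 -0.26  1.1  -0.    1.57]
-1 [[2, -42, -43], [-5, -42, -45], [3, -42, -46], [0, -42, -47], [7, -42, -47], [-5, -42, -48], [9, -46, -49], [-6, -42, -49]]
1 [[-8, 44, -43], [-1, 43, -45], [4, 43, -46], [-10, 43, -47], [2, 43, -48], [8, 43, -48], [6, 43, -49], [6, 43, -50]]
3668 ((506.98974609375, 54.2067756652832), 23.5137996673584) [507.29620531  55.46515752]
```

View pics/w6.png

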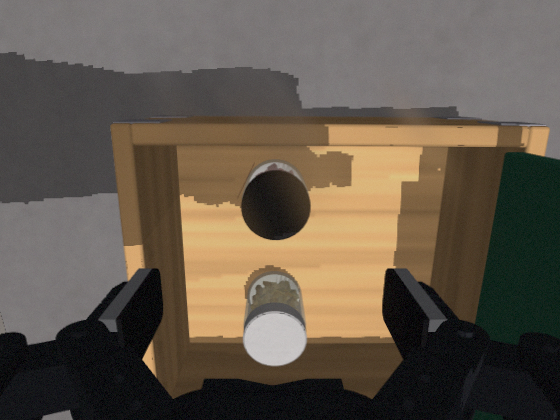

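The wrist view shows the black cap at (276,204), and its depth circle at (0.507, 0.054) lies under the TCP. The white cap at (275,338) is the other jar. Now I'll descend and grip.

Request:
{"method": "carry_out", "body": {"moves": [{"tx":0.15,"ty":0,"tz":-3,"wx":0,"wy":0,"wz":0,"claw":-1},{"tx":0,"ty":0,"tz":-3,"wx":0,"wy":0,"wz":0,"claw":-1},{"tx":0,"ty":0,"tz":-3,"wx":0,"wy":0,"wz":0,"claw":-1},{"tx":0,"ty":0,"tz":-2,"wx":0,"wy":0,"wz":0,"claw":-1},{"tx":0,"ty":0,"tz":-1,"wx":0,"wy":0,"wz":0,"claw":-1},{"tx":0,"ty":0,"tz":-1,"wx":0,"wy":0,"wz":0,"claw":-1},{"tx":0,"ty":0,"tz":0,"wx":0,"wy":0,"wz":0,"claw":-1}]}}

```text
clock: 14.08
tcp_pos: [0.5059, 0.0545, 0.0021]
orientation: [0.0, 0.725, 0.689, 0.0]
wrist_force: [-0.2, -0.1, -0.6]
finger_gap: 0.0854
grip_force: 0.0
```

Request:
{"method": "carry_out", "body": {"moves": [{"tx":0,"ty":0,"tz":0,"wx":0,"wy":0,"wz":0,"claw":1},{"tx":0,"ty":0,"tz":0,"wx":0,"wy":0,"wz":0,"claw":1},{"tx":0,"ty":0,"tz":0,"wx":0,"wy":0,"wz":0,"claw":1},{"tx":0,"ty":0,"tz":0,"wx":0,"wy":0,"wz":0,"claw":1}], "newtons": 30}}

```text
clock: 14.58
tcp_pos: [0.5062, 0.0545, 0.0028]
orientation: [0.0, 0.725, 0.689, 0.0]
wrist_force: [-1.3, -0.4, 6.1]
finger_gap: 0.046
grip_force: 30.9
```

Request:
{"method": "carry_out", "body": {"moves": [{"tx":0,"ty":0,"tz":0.5,"wx":0,"wy":0,"wz":0,"claw":1},{"tx":0,"ty":0,"tz":1.5,"wx":0,"wy":0,"wz":0,"claw":1},{"tx":0,"ty":0,"tz":2.5,"wx":0,"wy":0,"wz":0,"claw":1},{"tx":0,"ty":0,"tz":3,"wx":0,"wy":0,"wz":0,"claw":1},{"tx":0,"ty":0,"tz":3,"wx":0,"wy":0,"wz":0,"claw":1},{"tx":0,"ty":0,"tz":3,"wx":0,"wy":0,"wz":0,"claw":1},{"tx":0,"ty":0,"tz":1.5,"wx":0,"wy":0,"wz":0,"claw":1},{"tx":0,"ty":0,"tz":0,"wx":0,"wy":0,"wz":0,"claw":1}]}}

```text
clock: 15.58
tcp_pos: [0.5065, 0.0545, 0.1532]
orientation: [0.001, 0.725, 0.689, 0.001]
wrist_force: [-0.5, 0.8, -1.2]
finger_gap: 0.0456
grip_force: 31.2
```

Request:
{"method": "carry_out", "body": {"moves": [{"tx":-0.2,"ty":-2,"tz":0,"wx":0,"wy":0,"wz":0,"claw":1},{"tx":-0.3,"ty":-3,"tz":0,"wx":0,"wy":0,"wz":0,"claw":1},{"tx":-0.3,"ty":-3,"tz":0,"wx":0,"wy":0,"wz":0,"claw":1},{"tx":-0.3,"ty":-3,"tz":0,"wx":0,"wy":0,"wz":0,"claw":1},{"tx":-0.3,"ty":-3,"tz":0,"wx":0,"wy":0,"wz":0,"claw":1},{"tx":-0.3,"ty":-3,"tz":0,"wx":0,"wy":0,"wz":0,"claw":1},{"tx":-0.3,"ty":-3,"tz":0,"wx":0,"wy":0,"wz":0,"claw":1},{"tx":-0.3,"ty":-3,"tz":0,"wx":0,"wy":0,"wz":0,"claw":1}]}}

```text
clock: 16.58
tcp_pos: [0.4816, -0.176, 0.1504]
orientation: [-0.001, 0.725, 0.689, -0.0]
wrist_force: [0.5, -0.1, -1.3]
finger_gap: 0.0459
grip_force: 31.2
```

Request:
{"method": "carry_out", "body": {"moves": [{"tx":-0.3,"ty":-3,"tz":0,"wx":0,"wy":0,"wz":0,"claw":1},{"tx":-0.3,"ty":-3,"tz":0,"wx":0,"wy":0,"wz":0,"claw":1},{"tx":-0.3,"ty":-3,"tz":0,"wx":0,"wy":0,"wz":0,"claw":1},{"tx":-0.3,"ty":-3,"tz":0,"wx":0,"wy":0,"wz":0,"claw":1},{"tx":-0.2,"ty":-2,"tz":0,"wx":0,"wy":0,"wz":0,"claw":1},{"tx":0,"ty":-1,"tz":0,"wx":0,"wy":0,"wz":0,"claw":1},{"tx":0,"ty":0,"tz":0,"wx":0,"wy":0,"wz":0,"claw":1}]}}

```text
clock: 17.45
tcp_pos: [0.4685, -0.3254, 0.1515]
orientation: [-0.0, 0.725, 0.689, 0.0]
wrist_force: [-0.6, 0.0, -1.7]
finger_gap: 0.0459
grip_force: 31.2
```

Run:
```python
from h import *
s=st(); c=cam('scene'); P=cloud(c); cv2.imwrite('pics/s7.png',c['image'])
k=(np.hypot(P[...,0]-s['tcp_pos'][0],P[...,1]-s['tcp_pos'][1])<.05)&(P[...,2]>.05)&(P[...,2]<.3)
h=cv2.cvtColor(c['image'],cv2.COLOR_BGR2HSV); q=P[k]; print('lowest',np.round(np.sort(q[:,2])[[0,5,20,50,100]],4)); r=q[q[:,2]<np.sort(q[:,2])[0]+.05]; print(np.round(r.mean(0),4),len(r))
```

```text
17.45 tcp [ 0.4685 -0.3254  0.1515] ty [ 0.999 -0.05  -0.001] tz [-0.001  0.001 -1.   ] F [-0.6  0.  -1.7] gap 0.0459 gf 31.2 q [-0.75  0.32 -0.06  1.19  0.    0.87]
lowest [0.1569 0.1583 0.1605 0.1627 0.1665]
[ 0.4495 -0.3331  0.1827] 574
```

View pics/s7.png

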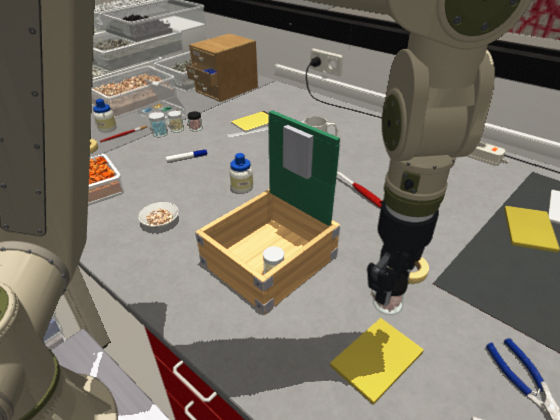

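The red jar hangs upright in the gripper at (390,298) over the board, with its bottom at z≈0.157. The gold jar, cover and other items look fine. Now I'll lower it.

Request:
{"method": "carry_out", "body": {"moves": [{"tx":0,"ty":0,"tz":-3,"wx":0,"wy":0,"wz":0,"claw":1},{"tx":0,"ty":0,"tz":-3,"wx":0,"wy":0,"wz":0,"claw":1},{"tx":0,"ty":0,"tz":-3,"wx":0,"wy":0,"wz":0,"claw":1},{"tx":0,"ty":0,"tz":-3,"wx":0,"wy":0,"wz":0,"claw":1},{"tx":0,"ty":0,"tz":-1.5,"wx":0,"wy":0,"wz":0,"claw":1},{"tx":0,"ty":0,"tz":-0.5,"wx":0,"wy":0,"wz":0,"claw":1},{"tx":0,"ty":0,"tz":0,"wx":0,"wy":0,"wz":0,"claw":1}]}}

```text
clock: 18.38
tcp_pos: [0.4692, -0.3256, 0.0126]
orientation: [0.0, 0.724, 0.689, 0.0]
wrist_force: [-0.7, 0.0, -1.1]
finger_gap: 0.0459
grip_force: 31.2
```

Request:
{"method": "carry_out", "body": {"moves": [{"tx":0,"ty":0,"tz":-0.15,"wx":0,"wy":0,"wz":0,"claw":1},{"tx":0,"ty":0,"tz":-0.1,"wx":0,"wy":0,"wz":0,"claw":1},{"tx":0,"ty":0,"tz":0,"wx":0,"wy":0,"wz":0,"claw":1}]}}

```text
clock: 18.75
tcp_pos: [0.4688, -0.3257, 0.0099]
orientation: [0.0, 0.725, 0.689, 0.0]
wrist_force: [0.1, 0.3, -0.2]
finger_gap: 0.0459
grip_force: 31.2
```

Request:
{"method": "carry_out", "body": {"moves": [{"tx":0,"ty":0,"tz":-0.15,"wx":0,"wy":0,"wz":0,"claw":1},{"tx":0,"ty":0,"tz":-0.1,"wx":0,"wy":0,"wz":0,"claw":1},{"tx":0,"ty":0,"tz":0,"wx":0,"wy":0,"wz":0,"claw":1}]}}

```text
clock: 19.12
tcp_pos: [0.4686, -0.3254, 0.0069]
orientation: [-0.0, 0.725, 0.689, 0.0]
wrist_force: [-0.3, 0.5, -1.7]
finger_gap: 0.0459
grip_force: 31.2
```

Request:
{"method": "carry_out", "body": {"moves": [{"tx":0,"ty":0,"tz":-0.1,"wx":0,"wy":0,"wz":0,"claw":1},{"tx":0,"ty":0,"tz":-0.1,"wx":0,"wy":0,"wz":0,"claw":1},{"tx":0,"ty":0,"tz":0,"wx":0,"wy":0,"wz":0,"claw":1}]}}

```text
clock: 19.5
tcp_pos: [0.4687, -0.3255, 0.0068]
orientation: [0.0, 0.725, 0.689, -0.0]
wrist_force: [-3.4, 3.9, 12.3]
finger_gap: 0.0459
grip_force: 32.6
```

Contact is made (12 N). I'll ease off by 2 mm, release, then retreat upward.

Request:
{"method": "carry_out", "body": {"moves": [{"tx":0,"ty":0,"tz":0.15,"wx":0,"wy":0,"wz":0,"claw":1},{"tx":0,"ty":0,"tz":0,"wx":0,"wy":0,"wz":0,"claw":-0.4},{"tx":0,"ty":0,"tz":0,"wx":0,"wy":0,"wz":0,"claw":-0.8},{"tx":0,"ty":0,"tz":0,"wx":0,"wy":0,"wz":0,"claw":-1},{"tx":0,"ty":0,"tz":1,"wx":0,"wy":0,"wz":0,"claw":-1},{"tx":0,"ty":0,"tz":3,"wx":0,"wy":0,"wz":0,"claw":-1},{"tx":0,"ty":0,"tz":4,"wx":0,"wy":0,"wz":0,"claw":-1},{"tx":0,"ty":0,"tz":4,"wx":0,"wy":0,"wz":0,"claw":-1}]}}

```text
clock: 20.5
tcp_pos: [0.4686, -0.3255, 0.1283]
orientation: [0.0, 0.725, 0.689, 0.0]
wrist_force: [1.2, 0.2, 0.6]
finger_gap: 0.0855
grip_force: 0.0
```

Request:
{"method": "carry_out", "body": {"moves": [{"tx":0,"ty":0,"tz":4,"wx":0,"wy":0,"wz":0,"claw":-1},{"tx":0,"ty":0,"tz":4,"wx":0,"wy":0,"wz":0,"claw":-1},{"tx":0,"ty":0,"tz":0,"wx":0,"wy":0,"wz":0,"claw":-1},{"tx":0,"ty":0,"tz":0,"wx":0,"wy":0,"wz":0,"claw":-1}]}}

```text
clock: 21.0
tcp_pos: [0.4686, -0.3254, 0.2066]
orientation: [0.0, 0.725, 0.689, 0.0]
wrist_force: [-0.2, -0.8, -0.2]
finger_gap: 0.0854
grip_force: 0.0
```

Run:
```python
from h import *
s=st()
c=cam('scene');P=cloud(c);cv2.imwrite('pics/s8.png',c['image'])
k=(P[...,2]>.064)&(P[...,2]<.078)&(np.hypot(P[...,0]-.4687,P[...,1]+.3255)<.06)
q=P[k];print(k.sum(),cv2.minEnclosingCircle((q[:,:2]*1000).astype(np.float32)),np.percentile(q[:,2],[5,50,95]))
k=(P[...,2]>.0715)&(P[...,2]<.078)&(np.hypot(P[...,0]-.499,P[...,1]+.041)<.04);print('gold',k.sum(),np.median(P[k],0))
L=np.array([.5315,.0028]);x=(P[...,0]-L[0])*.9985-(P[...,1]-L[1])*.0548
k=(abs(x-.1)<.012)&(P[...,2]>.14)&(P[...,2]<.3)&(abs(P[...,1])<.085)
print('hatch',k.sum(),1.5708+np.arctan(np.polyfit(P[k][:,2],x[k],1)[0]))
```

```text
21.0 tcp [ 0.4686 -0.3254  0.2066] ty [ 0.999 -0.05   0.   ] tz [ 0. -0. -1.] F [-0.2 -0.8 -0.2] gap 0.0854 gf 0.0 q [-0.75  0.3   0.05  1.31  0.    0.87]
506 ((467.5545959472656, -324.042236328125), 24.04888916015625) [0.06736841 0.07053545 0.07245486]
gold 255 [ 0.49778083 -0.04141558  0.07427037]
hatch 2851 1.5771154349257586
```

View pics/s8.png

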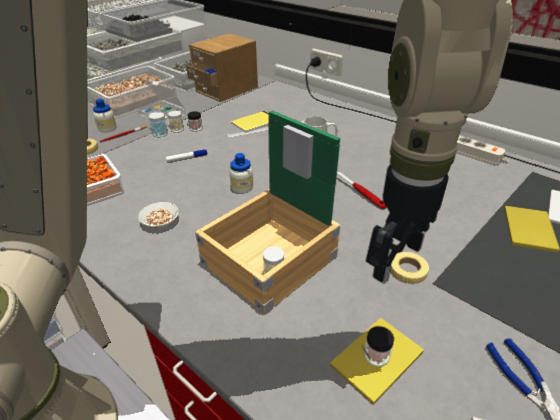

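The red jar stands upright in the middle of the board at (379,345). The cover is open at about 1.58 rad, and the gold jar and loose items look undisturbed. I'm handing in.

```bash
python3 -c "
from workcell import env
print(env.hand_in())"
```

```text
the job is handed in; nothing more can be done
None
```

The job is handed in (no verdict was shown): the cover stands open at about 1.58 rad, the red jar is upright at the centre of the olive board, and the gold jar, dish, glue pot and tape roll look undisturbed.

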